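Shut the guard gate and drop its latch bar

TASK

The guard gate in front of the impeller stands open behind its hold-back catch. Take the drop bar by its red knob, lift it over the catch, swing the gate shut until the bar gently meets the tall stop of the strike, and let the bar drop fully into the strike's slot; then let go. Never press the bar hard (over 12 N) against catch or strike, and leave the other things on the bench where they are.

Things in the scene. Friction and masses are not known exactly. Their poses are not given: they have to be found in the camera images.
- guard: low fixed guard: grey base plate 12 mm thick, clear panes to 77 mm height round a grey impeller. Origin at the bench top, z up. The gate (185 mm long, 71 mm high) turns about a vertical hinge line at x -120, y -60 mm in this frame; shut it points 0.75 rad counter-clockwise (from above) of this x axis; it starts 0.88 to 0.98 rad clockwise of that and stays where it is left (friction 0.06 N m)
- knob (a point): middle of the red round knob on the drop bar, 24 mm across, 26 mm high, on a stem; with the bar down 160 mm from the hinge line and 116 mm above the bench, 23 mm above the bar's top edge. The bar swings up about a level pivot square to the gate, 40 mm from the hinge line, 85 mm above the bench, and falls by its weight. Take the knob from above, fingers on both sides of the gate
- bar_tip: outer end (40 x 8 x 16 mm, origin in its middle, x along the bar, outward) of the steel drop bar on top of the gate, 8 mm wide, 16 mm high, 100 to 155 g, ending 215 mm from the hinge line. Origin 195 mm from the hinge line; 85 mm above the bench when the bar is down, 100 mm or more when it clears both catches, at most 138 mm. More than 12 N between it and catch or strike spoils the setting
- tape: roll of beige masking tape lying flat, 96 mm across, 24 mm high, bystander, origin under its middle
- spanner: steel spanner lying flat, 144 x 26 x 6 mm, bystander
- marker: white and black marker pen, 137 x 13 mm, lying in the yellow bin, bystander
- bin: yellow open-front parts bin, 155 x 106 x 66 mm, with the marker and two small black rubber seals in it, bystander, origin under its middle
- holdback_top (a point): middle of the top of the hold-back catch, a yellow block 12 mm wide along the swing, 16 mm deep, 0.80 rad clockwise of the shut gate, 205 mm from the hinge line; its top, 91 mm above the bench, is 14 mm higher than the underside of the resting bar. The open gate stands beyond it
- strike_foot (a point): point on the strike's fixed foot, 195 mm from the hinge line in the direction of the shut gate. The strike (197 to 213 mm out) is adjustable: slot middle up to 17 mm either way of this along the swing, not measured, so find the stop by touch. In the order met when shutting: yellow lip 30 mm wide, top at 91 mm; slot 12 mm; dark stop 140 mm high. A bar at the stop is free to drop; play 4 mm

How it is judged:
On the way:
1. the bar is lifted clear while the gate is still open (height (world z) of bar_tip above 0.097 m and horizontal distance between bar_tip and strike_foot above 0.14 m).
At the end, for the whole second after the job is handed in: The gate is shut (bar tip within 20 mm of the strike foot seen from above, which only a bar in the slot can be) and still, and the bar lies fully down in the strike's slot (bar tip origin under 89 mm above the bench; it rests at 85 mm) (horizontal distance between bar_tip and strike_foot below 0.02 m and height (world z) of bar_tip below 0.089 m and linear speed of bar_tip below 0.01 m/s); the robot touches nothing.
It fails at once if the bar is pressed against catch or strike with more than 12 N (contact force between bar_tip and guard above 12 N).
It fails at once if a bystander is shifted by more than 30 mm (distance of any of tape, spanner, marker, bin from where it was at the start of the episode above 0.03 m).
It also fails if it takes over 42 s, if anything falls off the work surface, if the arm or the gripper's body presses on something with over 40 N, if the wrist force passes 120 N, or if a joint passes its speed limit or range.

ROBOT

A 6-joint arm with a two-finger parallel gripper is mounted at the origin on a cart in front of the work surface, level with it; the furniture and walls round the work are solid. World frame = base frame: x ahead of the robot, y to its left, z up, the work surface at z = 0. Lengths are in m, angles in rad, forces in N, time in s.
With the tool pointing down it reaches from about 0.375 to 0.9 m from the base axis. Payload 3.1 kg.
Tool frame: the origin (TCP) lies between the finger pads; the fingertips stand 11 mm ahead of it and the grasp point (between the pads) lies 8 mm behind it; z points along the fingers, y is the direction in which the jaws open and shut (so a half turn about z gives the same grasp; the last joint's range is limited). The gripper opens to 85 mm and grips with 20 to 120 N. Pads are 22 mm wide; open, the fingers measure 114 mm over their backs; the gripper's body (76 mm by 85 mm) begins 54 mm behind the grasp point. The pads swing forward as they close: fully open they stand 13 mm farther back than shut.
Start: joints at [1.119, 0.527, 1.433, -0, 1.181, -0.178], TCP at [0.169, 0.602, 0.242] pointing down, gripper open.
Joint ranges: [-3.08, 3.08], [-0.75, 2.2], [0.22, 2.44], [-1.43, 4.57], [0, 2.65], [-2.85, 2.85]. Speed limits (rad/s): [2.79, 2.79, 3.14, 3.14, 3.14, 3.14].

INTERFACE

Orientations are given as a unit quaternion [x, y, z, w].
In Python, from station import manip gives the robot as it stands.
- The arm moves only by the tool move_arm, never from a script. Its argument "deltas" is a list of rows, each a list of 5 numbers: the shift along the tool's x, y, z in units of 40 cm (1.0 is 40 cm), then the turn about the tool's z in units of 0.5 rad (1.0 is 0.5 rad), then the opening in per cent of the stroke, from 0 (shut) to 100 (fully open). In form: [[x, y, z, twist, grip], ...]. A call has exactly 8 rows; each row is the pose to reach, as a shift and turn from the pose commanded when the call began, along the tool's axes at that moment; what a row does not reach only later rows make up. A row lasts 1/12 s, in which the tool goes at most 41.7 mm and 7.16 degrees, less where a joint would pass 70% of its speed; a pose out of reach is approached as far as the arm can. A call with a number of a shift or a turn outside -1 to 1 is refused whole. A call with a gripper value outside its range is refused whole. The fingers move at their own pace and stop on an object; "force" is the grip in N (left out, the last holds). Time passes only in rows, so rows that repeat a pose let the fingers close, or fill a call up. It gives the time, the measured TCP pose, the force and the opening at its end, in the units of the state.
- manip.sense(): the state, without advancing time (a new reading comes with each control period).
- manip.snapshot(name): name is "scene" or "side" or "wrist"; returns (picture, depth): 400x640x3 uint8, red, green, blue; 400x640 float32, m along the optical axis (not along the pixel's ray), 0 where there is no reading.
- manip.get_calibration(name): a dict with "vfov" (degrees; the focal length in pixels is half the picture's height over the tangent of half this angle, whatever the lens; pixels are square), "cx", "cy" (the principal point, pixels), "D" ([k1, k2, p1, p2, k3] as OpenCV has them; the pictures are not rectified), "pose" (4x4, takes a point from camera to world coordinates). Camera axes: x right, y down, z forward; pixel columns grow to the right and rows downward; lengths in m; the calibration is good to about 2 mm. A picture is of the moment at which its call begins: read the wrist's pose just before it. get_calibration takes no time and is no camera call; for the wrist camera it gives the pose at the moment of the call.
- manip.sign_off(): hands the job in, once; it reports no verdict.
The state is a dict: "t": time; "q": joint angles; "qd": joint speeds; "tau": joint torques, N m; "tcp_pos": TCP position; "tool_rot": TCP orientation; "force": force on the tool from outside, world axes, zero at the start; "ft_torque": the same for the moment, N m; "finger_gap": opening from 0.0 (shut) to 1.0 (fully open).
Only numpy, scipy, OpenCV 4.12 (cv2) and the standard library are available. Lean on these libraries where they do the work, as an engineer would, in place of code of your own. Each camera call takes 0.05 s, during which the arm holds its last target.

## Working session

There is one attempt and no reset: what is moved stays moved. The work goes in short steps, Python scripts to look and compute and a tool call to move; the robot and the scene stay as the last step left them, time stands still between calls to the robot, and variables do not carry over. Pictures are saved under pics/ and viewed, and the job is handed in when it is done.

Besides the shell and the picture viewer there is one more tool, called after "Request:" by a JSON object that holds its "op" and its "data". move_arm: Moves the arm, as the interface text tells. Its arguments: {"type":"object","properties":{"deltas":{"type":"array","items":{"type":"array","items":{"type":"number"}}},"force":{"type":"number"}},"required":["deltas"]}

```bash
ls; mkdir -p pics
python3 - <<'E'
from station import manip
import cv2
print(manip.sense())
for n in ["scene","side","wrist"]:
    c=manip.get_calibration(n);p,d=manip.snapshot(n)
    cv2.imwrite(f"pics/{n}0.png",p[:,:,::-1]);print(n,c)
    import numpy as np
    np.savez(f"pics/{n}0.npz",p=p,d=d,**{k:np.array(v) for k,v in c.items()})
E
```

```text
pics
{'t': 0.0, 'q': array([ 1.11851613e+00,  5.28478350e-01,  1.43389099e+00, -3.70192679e-05,
        1.18140755e+00, -1.78476970e-01]), 'qd': array([ 0.00125427, -0.00070097, -0.00013105,  0.00022877,  0.00059249,
        0.00066988]), 'tau': array([-9.39724632e-04, -4.42345047e+01, -1.78025919e+01, -3.27498692e-04,
        8.39429442e-03,  3.02074632e-06]), 'tcp_pos': array([0.16865739, 0.60109617, 0.24132971]), 'tool_rot': array([ 1.36467316e-01,  9.90643972e-01, -1.04356467e-03, -3.22477711e-04]), 'force': array([ 0.66539884, -0.71419526, -0.01239117]), 'ft_torque': array([ 0.03903739, -0.03043505, -0.00173726]), 'finger_gap': 0.994910196305582}
scene {'vfov': 49.68991901986586, 'cx': 321.85543055538227, 'cy': 201.9309015332031, 'D': array([-0.11811333,  0.        ,  0.        ,  0.        ,  0.        ]), 'pose': array([[ 0.66160456,  0.58788632, -0.46547727,  0.9125299 ],
       [ 0.74980384, -0.51156267,  0.41964013, -0.47574523],
       [ 0.0085799 , -0.62665246, -0.77925161,  0.93930822],
       [ 0.        ,  0.        ,  0.        ,  1.        ]])}
side {'vfov': 57.877090468813286, 'cx': 319.93986984424276, 'cy': 201.09903259290158, 'D': array([0.01630498, 0.        , 0.        , 0.        , 0.        ]), 'pose': array([[-0.97970486, -0.11085897,  0.16699905,  0.25410527],
       [-0.19919558,  0.63135531, -0.74947421,  0.67247508],
       [-0.0223498 , -0.767529  , -0.64062448,  0.70165345],
       [ 0.        ,  0.        ,  0.        ,  1.        ]])}
wrist {'vfov': 69.01087028758138, 'cx': 318.31326230557113, 'cy': 199.8870249612658, 'D': array([-0.05522767,  0.        ,  0.        ,  0.        ,  0.        ]), 'pose': array([[ 0.27090426,  0.9299541 ,  0.24858853,  0.10508206],
       [ 0.96260094, -0.26085205, -0.07318221,  0.6189889 ],
       [-0.00321127,  0.25911693, -0.96584062,  0.37318471],
       [ 0.        ,  0.        ,  0.        ,  1.        ]])}
```

View pics/scene0.png

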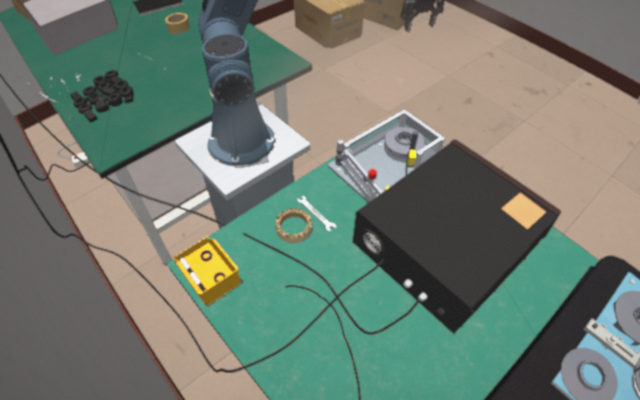

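View pics/side0.png

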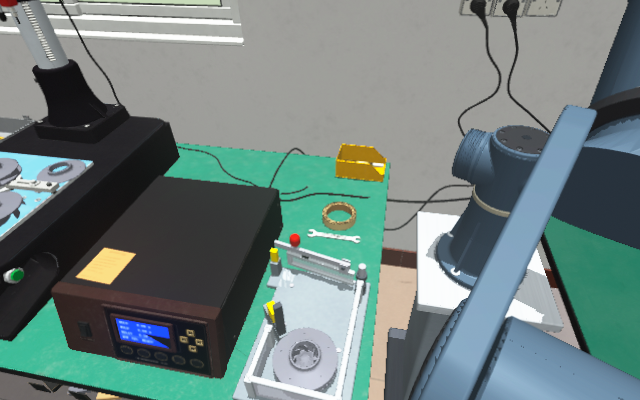

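View pics/wrist0.png

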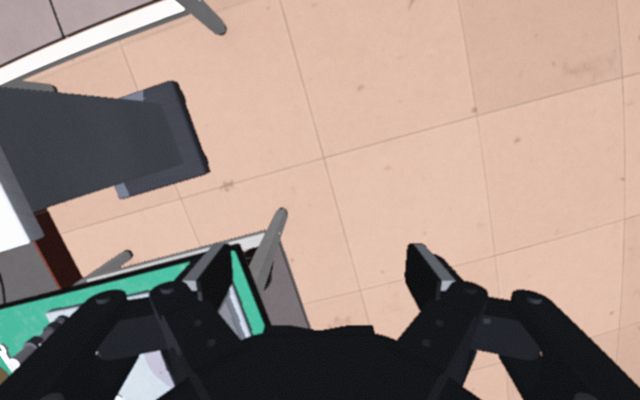

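The scene view shows the red knob at about (372,174), with yellow parts at (412,157) and (388,190). In the side view the knob is at (295,240), the hold-back at (274,255), the strike at (275,315) and the hinge post at (361,270). Next I'll zoom in and triangulate.

```bash
cat > h.py <<'E'
import numpy as np,cv2
def load(f):
    z=np.load(f);return z
def K(z):
    f=200/np.tan(np.radians(float(z['vfov']))/2);return np.array([[f,0,float(z['cx'])],[0,f,float(z['cy'])],[0,0,1]])
def ray(z,uv):
    n=cv2.undistortPoints(np.array([[uv]],float),K(z),z['D'])[0,0]
    T=z['pose'];return T[:3,3],T[:3,:3]@np.array([n[0],n[1],1])
def plane(z,uv,h):
    o,d=ray(z,uv);return o+d*(h-o[2])/d[2]
def tri(z1,a,z2,b):
    o1,d1=ray(z1,a);o2,d2=ray(z2,b);d1=d1/np.linalg.norm(d1);d2=d2/np.linalg.norm(d2)
    s=np.linalg.lstsq(np.c_[d1,-d2],o2-o1,rcond=None)[0]
    p,q=o1+s[0]*d1,o2+s[1]*d2;return (p+q)/2,np.linalg.norm(p-q)
def proj(z,P):
    T=np.linalg.inv(z['pose']);r=cv2.Rodrigues(T[:3,:3])[0]
    return cv2.projectPoints(np.array(P,float).reshape(-1,1,3),r,T[:3,3],K(z),z['D'])[0][:,0]
def blobs(z,col):
    hsv=cv2.cvtColor(z['p'],cv2.COLOR_RGB2HSV)
    if col=='red': m=((hsv[...,0]<6)|(hsv[...,0]>174))&(hsv[...,1]>170)&(hsv[...,2]>100)
    else: m=(abs(hsv[...,0].astype(int)-27)<6)&(hsv[...,1]>150)&(hsv[...,2]>100)
    n,l,s,c=cv2.connectedComponentsWithStats(m.astype(np.uint8))
    return [(s[i],c[i].round(1)) for i in range(1,n) if s[i,4]>8]
E
python3 - <<'E'
from h import *
S=load('pics/scene0.npz');D=load('pics/side0.npz')
for n,z in(('scene',S),('side',D)):
    for c in('red','yel'):
        print(n,c,blobs(z,c))
cv2.imwrite('pics/a.png',cv2.resize(S['p'][100:220,310:460,::-1],None,fx=5,fy=5,interpolation=2)[:600,:800])
cv2.imwrite('pics/b.png',cv2.resize(D['p'][210:400,210:400,::-1],None,fx=3.15,fy=3.15,interpolation=2)[:600,:800])
E
```

```text
scene red [(array([370, 170,   6,   8,  41], dtype=int32), array([372.2, 173.5]))]
scene yel [(array([409, 149,   7,  16,  84], dtype=int32), array([411.5, 156.6])), (array([ 174,  240,   64,   55, 1271], dtype=int32), array([207.6, 267.4])), (array([204, 254,   4,   3,  10], dtype=int32), array([205.7, 255.2])), (array([219, 288,  12,   7,  20], dtype=int32), array([224.4, 291.6])), (array([213, 296,   8,   6,  16], dtype=int32), array([216.2, 297.6]))]
side red [(array([ 0,  0, 17,  6, 87], dtype=int32), array([7.4, 2.3])), (array([290, 234,  10,  12,  93], dtype=int32), array([294.4, 239.3]))]
side yel [(array([340, 144,   6,   6,   9], dtype=int32), array([341.9, 145.7])), (array([336, 157,  42,  24, 154], dtype=int32), array([351.6, 168.5])), (array([371, 158,  15,  19,  82], dtype=int32), array([380.4, 168.6])), (array([270, 248,   8,  14,  96], dtype=int32), array([273.7, 254.3])), (array([267, 301,   8,  22, 102], dtype=int32), array([270.9, 309.7]))]
```

View pics/a.png

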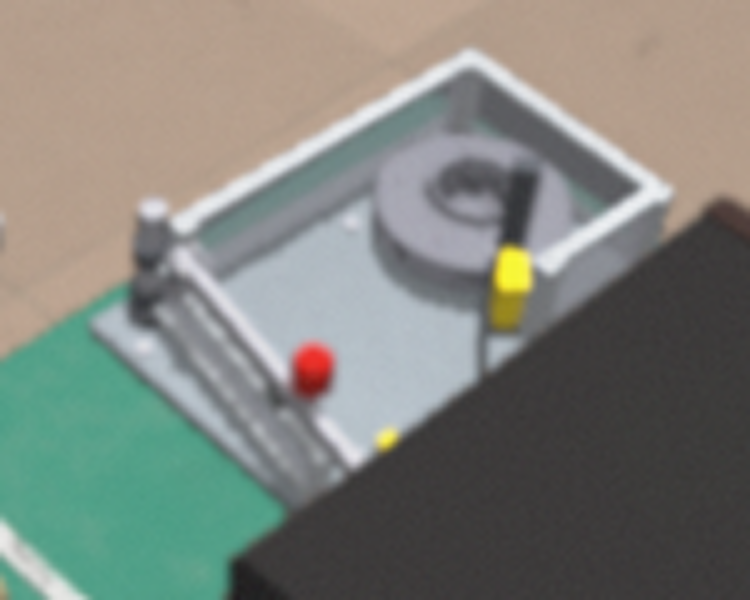

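View pics/b.png

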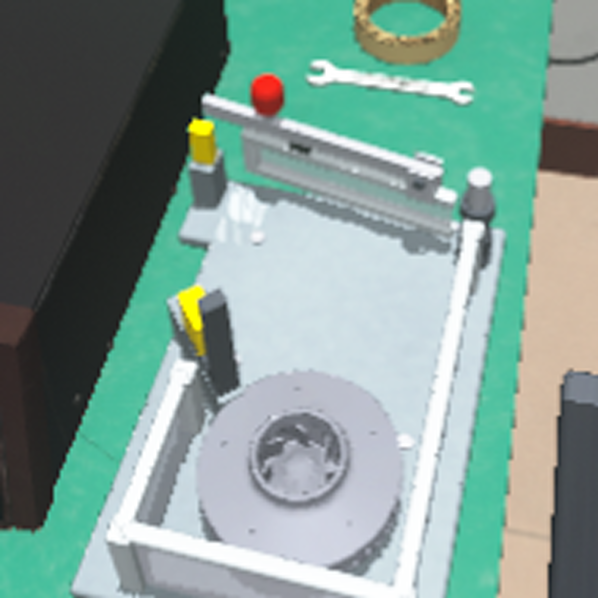

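Run:
```python
from h import *
S=load('pics/scene0.npz');D=load('pics/side0.npz')
a=lambda u,v:(310+u/5-.4,100+v/5-.4)
b=lambda u,v:(210+u/3.15-.35,210+v/3.15-.35)
kn=tri(S,(372.2,173.5),D,(294.4,239.3));print('knob',kn, plane(S,(372.2,173.5),.116),plane(D,(294.4,239.3),.116))
print('post',tri(S,a(152,206),D,b(480,178)))
print('corner',tri(S,a(92,322),D,b(503,233)),plane(S,a(92,322),.012),plane(D,b(503,233),.012))
print('hb top plane .091',plane(D,b(203,125),.091), 'scene',plane(S,a(388,437),.091))
print('strike lip .091',plane(D,b(190,292),.091),plane(S,a(513,257),.091))
print('stop top .14',plane(D,b(214,299),.14),plane(S,a(523,168),.14))
print('frame corners .077 side', [plane(D,b(*q),.077) for q in((474,230),(405,592),(122,530),(183,370))])
print('frame corners .077 scene', [plane(S,a(*q),.077) for q in((182,225),(472,58),(662,190),(547,263))])
print('impeller',plane(D,b(298,455),.06),plane(S,a(473,195),.06))
print('bar end .093',plane(D,b(207,100),.093),'bar in',plane(D,b(440,182),.093), plane(D,b(455,195),.08))
```

```text
knob (array([0.43615204, 0.12856694, 0.11632365]), np.float64(0.0009767340592388041)) [0.43549395 0.12863489 0.116     ] [0.43665307 0.12856738 0.116     ]
post (array([0.27879397, 0.16276243, 0.09850062]), np.float64(0.0021908724401852944))
corner (array([0.26031623, 0.13574295, 0.0080138 ]), np.float64(0.0015741811085862947)) [0.26226785 0.13295826 0.012     ] [0.26094234 0.1393503  0.012     ]
hb top plane .091 [0.48210602 0.14431742 0.091     ] scene [0.48010872 0.14249079 0.091     ]
strike lip .091 [0.44843795 0.28147653 0.091     ] [0.43478368 0.29443504 0.091     ]
stop top .14 [0.41782034 0.31482272 0.14      ] [0.41987447 0.30772053 0.14      ]
frame corners .077 side [array([0.27959394, 0.19069599, 0.077     ]), array([0.28826863, 0.42526571, 0.077     ]), array([0.44341467, 0.4231412 , 0.077     ]), array([0.44029776, 0.32610421, 0.077     ])]
frame corners .077 scene [array([0.28429942, 0.18112453, 0.077     ]), array([0.29308016, 0.42326028, 0.077     ]), array([0.44769959, 0.41876759, 0.077     ]), array([0.44289833, 0.31841932, 0.077     ])]
impeller [0.36241406 0.35635768 0.06      ] [0.36669863 0.34454329 0.06      ]
bar end .093 [0.48578227 0.12163159 0.093     ] bar in [0.30628068 0.16729894 0.093     ] [0.29569014 0.16597426 0.08      ]
```

```bash
cat >> h.py <<'E'
HINGE=np.array([.2788,.1628])
def step(pos,yaw,tp,tyaw):
    """delta in move units; yaw= angle of tool y axis from above, tool z down"""
    x=np.array([np.cos(yaw+np.pi/2),np.sin(yaw+np.pi/2),0]);y=np.array([np.cos(yaw),np.sin(yaw),0])
    d=np.array(tp)-np.array(pos)
    return np.round([d@x/.4,d@y/.4,-d[2]/.4,-(tyaw-yaw)/.5],4)
def knob(gate,lift):
    """knob world for gate angle, bar lift angle"""
    r=.04+.120*np.cos(lift)-.031*np.sin(lift); z=.085+.120*np.sin(lift)+.031*np.cos(lift)
    return np.array([*(HINGE+r*np.array([np.cos(gate),np.sin(gate)])),z])
def state():
    from station import manip
    s=manip.sense()
    from scipy.spatial.transform import Rotation as R
    M=R.from_quat(s['tool_rot']).as_matrix()
    return s,np.arctan2(M[1,1],M[0,1]),M
E
python3 - <<'E'
from h import *
D=load('pics/side0.npz')
d=D['d'];ds=[]
for v in range(150,400,15):
    for u in range(60,290,20):
        if d[v,u]>0:
            o,r=ray(D,(u,v));P=o+r*d[v,u]
            if P[2]>.05 and P[0]<.75:ds.append(P.round(3))
ds=np.array(ds);print(len(ds));print(ds[np.argsort(ds[:,0])][:25])
s,y,M=state();print(s['tcp_pos'],y,M.round(3))
print(step([.169,.602,.242],y,[.436,.1286,.20],1.357))
E
```

```text
79
[[ 0.389  0.425  0.059]
 [ 0.415  0.318  0.112]
 [ 0.419  0.321  0.065]
 [ 0.443  0.363  0.077]
 [ 0.51   0.369  0.117]
 [ 0.511  0.355  0.142]
 [ 0.511  0.382  0.088]
 [ 0.512 -0.002  0.079]
 [ 0.512  0.296  0.051]
 [ 0.512  0.269  0.115]
 [ 0.512  0.395  0.057]
 [ 0.513  0.282  0.083]
 [ 0.513  0.255  0.144]
 [ 0.513  0.157  0.08 ]
 [ 0.513  0.143  0.114]
 [ 0.513  0.129  0.148]
 [ 0.521  0.33   0.149]
 [ 0.524  0.223  0.15 ]
 [ 0.529  0.082  0.149]
 [ 0.534  0.299  0.149]
 [ 0.539  0.183  0.15 ]
 [ 0.541  0.38   0.126]
 [ 0.542  0.366  0.151]
 [ 0.546  0.389  0.089]
 [ 0.548  0.267  0.151]]
[0.16872787 0.60124099 0.24155151] 1.2970169977124337 [[-0.963  0.27  -0.001]
 [ 0.27   0.963 -0.002]
 [ 0.    -0.002 -1.   ]]
[-0.9626 -0.9589  0.105  -0.12  ]
```

Request:
{"op": "move_arm", "data": {"deltas": [[-0.1, -0.1, 0.01, -0.02, 100], [-0.18, -0.18, 0.02, -0.04, 100], [-0.25, -0.25, 0.03, -0.05, 100], [-0.32, -0.32, 0.04, -0.06, 100], [-0.39, -0.39, 0.05, -0.07, 100], [-0.46, -0.46, 0.06, -0.08, 100], [-0.53, -0.53, 0.07, -0.1, 100], [-0.6, -0.6, 0.08, -0.12, 100]]}}

```text
t: 0.82
tcp_pos: [0.3318, 0.3106, 0.2109]
tool_rot: [0.106, 0.994, 0.0, 0.0]
force: [2.0, 1.0, 0.5]
finger_gap: 0.998
```

Run:
```python
from h import *
s,y,M=state();print(s['tcp_pos'],y,s['qd'].round(2))
print(step(s['tcp_pos'],y,[.436,.1286,.20],1.357))
```

```text
[0.33181329 0.31059452 0.21092758] 1.3580941242404045 [-1.12 -0.09  0.35 -0.   -0.29 -1.22]
[-0.3506 -0.3897  0.0273  0.0022]
```

Run:
```python
from h import *
y=1.297017+.06
x=.4*-.6*np.array([np.cos(1.297+np.pi/2),np.sin(1.297+np.pi/2)])+.4*-.6*np.array([np.cos(1.297),np.sin(1.297)])
p=np.array([.169,.602,.242])+[*x,-.032];print(p)
print(step(p,y,[.436,.1286,.18],1.357))
```

```text
[0.33516713 0.30604648 0.21      ]
[-0.3405 -0.38    0.075   0.    ]
```

Request:
{"op": "move_arm", "data": {"deltas": [[-0.07, -0.07, 0.01, 0, 100], [-0.14, -0.14, 0.02, 0, 100], [-0.2, -0.21, 0.03, 0, 100], [-0.26, -0.28, 0.04, 0, 100], [-0.31, -0.34, 0.06, 0, 100], [-0.34, -0.38, 0.075, 0, 100], [-0.34, -0.38, 0.075, 0, 100], [-0.34, -0.38, 0.075, 0, 100]]}}

```text
t: 1.48
tcp_pos: [0.4321, 0.1342, 0.1807]
tool_rot: [0.108, 0.994, 0.0, -0.001]
force: [-0.4, 0.2, 0.6]
finger_gap: 1.0
```

Run:
```python
from h import *
from station import manip
s,y,M=state();print(s['tcp_pos'],y)
for n in["side","wrist"]:
    c=manip.get_calibration(n);p,d=manip.snapshot(n)
    np.savez(f"pics/{n}1.npz",p=p,d=d,**{k:np.array(v) for k,v in c.items()})
    z=load(f"pics/{n}1.npz");print(n,blobs(z,'red'),blobs(z,'yel'))
    cv2.imwrite(f'pics/{n}1.png',p[:,:,::-1])
print(step(s['tcp_pos'],y,[.436,.1286,.108],1.357))
```

```text
[0.432106   0.1341603  0.18069753] 1.3539534937051962
side [(array([ 0,  0, 17,  6, 93], dtype=int32), array([7.8, 2.3])), (array([290, 234,  10,  12,  94], dtype=int32), array([294.3, 239.6]))] [(array([341, 144,  15,   5,  26], dtype=int32), array([346.2, 145.4])), (array([357, 146,   9,   1,   9], dtype=int32), array([361., 146.])), (array([361, 155,   4,   5,  11], dtype=int32), array([362.5, 157.4])), (array([336, 156,  47,  26, 471], dtype=int32), array([352.5, 169. ])), (array([371, 158,  15,  19,  88], dtype=int32), array([380.4, 168.6])), (array([270, 248,   9,  14,  94], dtype=int32), array([273.6, 254.5])), (array([267, 301,   8,  22,  99], dtype=int32), array([270.9, 309.9]))]
wrist [(array([293, 209,  32,  36, 891], dtype=int32), array([308.5, 226.7]))] [(array([ 469,  155,   58,   43, 1513], dtype=int32), array([496.9, 174.9])), (array([332, 241,  17,  33, 446], dtype=int32), array([339.2, 258.3]))]
[-0.0125 -0.0115  0.1817 -0.0061]
```

View pics/wrist1.png

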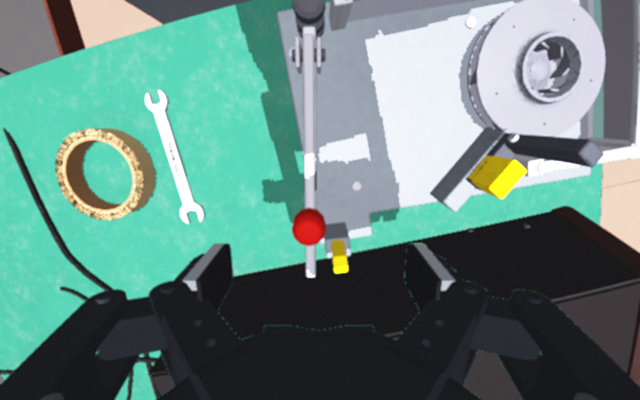

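Run:
```python
from h import *
W=load('pics/wrist1.npz')
cv2.imwrite('pics/c.png',cv2.resize(W['p'][100:230,420:620,::-1],None,fx=4,fy=4,interpolation=2))
def pol(n,uv,h):
    P=plane(W,uv,h);d=P[:2]-HINGE;print(n,P.round(4),'r %.4f ang %.3f'%(np.hypot(*d),np.arctan2(d[1],d[0])))
pol('knob',(308.5,226.7),.122);pol('hb',(340,264),.091);pol('hb2',(339,247),.091)
pol('bar tip top',(311,276),.093);pol('post',(310,8),.098);pol('lip',(497,178),.091);pol('stop',(592,152),.14)
```

```text
knob [0.4343 0.1269 0.122 ] r 0.1596 ang -0.227
hb [0.4833 0.1417 0.091 ] r 0.2056 ang -0.103
hb2 [0.4679 0.1439 0.091 ] r 0.1901 ang -0.099
bar tip top [0.488  0.1157 0.093 ] r 0.2145 ang -0.221
post [0.2931 0.1591 0.098 ] r 0.0148 ang -0.254
lip [0.4376 0.2776 0.091 ] r 0.1959 ang 0.626
stop [0.4184 0.3115 0.14  ] r 0.2040 ang 0.817
```

View pics/c.png

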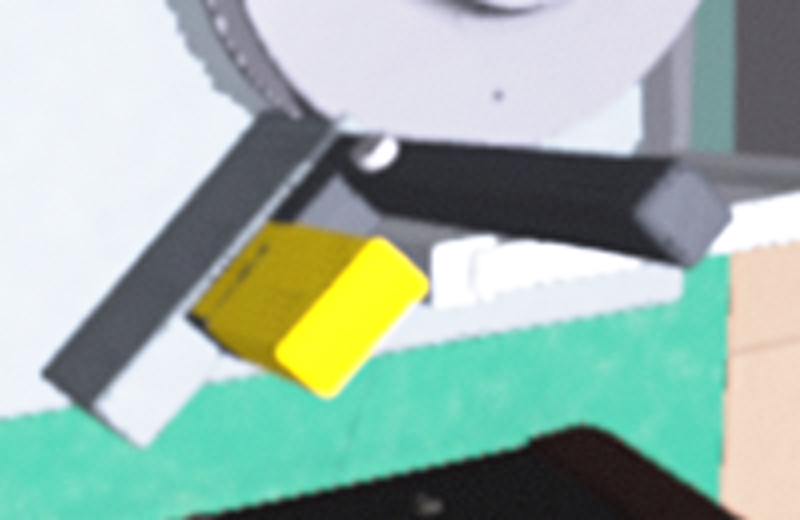

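Run:
```python
from h import *
W=load('pics/wrist1.npz')
def pol(n,q,h):
    P=plane(W,(420+q[0]/4-.4,100+q[1]/4-.4),h);d=P[:2]-HINGE;print(n,P.round(4),'r %.4f ang %.3f'%(np.hypot(*d),np.arctan2(d[1],d[0])))
for q in((275,352),(378,240),(428,285),(325,395)):pol('lip',q,.091)
for q in((635,210),(690,160),(730,212),(690,265)):pol('stop',q,.14)
```

```text
lip [0.4439 0.2701 0.091 ] r 0.1969 ang 0.576
lip [0.4258 0.2922 0.091 ] r 0.1958 ang 0.722
lip [0.4369 0.302  0.091 ] r 0.2106 ang 0.722
lip [0.4551 0.2798 0.091 ] r 0.2116 ang 0.586
stop [0.4166 0.3023 0.14  ] r 0.1961 ang 0.791
stop [0.4106 0.3115 0.14  ] r 0.1987 ang 0.845
stop [0.4202 0.3185 0.14  ] r 0.2103 ang 0.834
stop [0.4273 0.3117 0.14  ] r 0.2103 ang 0.787
```

Run:
```python
from h import *
s,y,M=state();print(s['tcp_pos'],y,s['t'],s['qd'].round(3),s['force'])
print(step(s['tcp_pos'],y,[.4355,.128,.108],1.352))
```

```text
[0.43140325 0.13553755 0.18108873] 1.3572451310622318 1.5833 [ 0.021 -0.007  0.002 -0.002 -0.003 -0.003] [-0.66722268 -0.02319523 -0.22601796]
[-0.014  -0.0162  0.1827  0.0105]
```

Request:
{"op": "move_arm", "data": {"deltas": [[-0.014, -0.016, 0.03, 0.01, 100], [-0.014, -0.016, 0.07, 0.01, 100], [-0.014, -0.016, 0.11, 0.01, 100], [-0.014, -0.016, 0.15, 0.01, 100], [-0.014, -0.016, 0.17, 0.01, 100], [-0.014, -0.016, 0.18, 0.01, 100], [-0.014, -0.016, 0.182, 0.01, 100], [-0.014, -0.016, 0.182, 0.01, 100]]}}

```text
t: 2.25
tcp_pos: [0.4362, 0.128, 0.1086]
tool_rot: [0.109, 0.994, 0.0, 0.0]
force: [0.3, -0.8, 0.7]
finger_gap: 1.001
```

Run:
```python
from h import *
from station import manip
s,y,M=state();print(s['tcp_pos'],y,s['force'])
for n in["wrist"]:
    c=manip.get_calibration(n);p,d=manip.snapshot(n)
    np.savez(f"pics/{n}2.npz",p=p,d=d,**{k:np.array(v) for k,v in c.items()})
    z=load(f"pics/{n}2.npz");print(n,blobs(z,'red'),blobs(z,'yel'))
    cv2.imwrite(f'pics/{n}2.png',p[:,:,::-1])
print(plane(z,blobs(z,'red')[0][1],.12),step(s['tcp_pos'],y,[.4355,.128,.108],1.352))
```

```text
[0.43619461 0.12804551 0.10856049] 1.3530454878498785 [ 0.30878254 -0.83181122  0.74213857]
wrist [(array([ 291,  239,   50,   60, 2362], dtype=int32), array([315.7, 269.1]))] [(array([ 528,  158,   93,   62, 3589], dtype=int32), array([575. , 185.9])), (array([345, 273,  26,  51, 963], dtype=int32), array([356.2, 299.4]))]
[0.43496889 0.12664918 0.12      ] [ 0.0017 -0.0005  0.0014  0.0021]
```

View pics/wrist2.png

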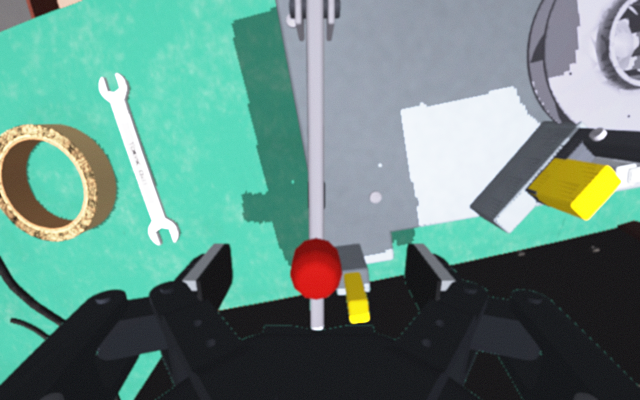

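The knob at (316,269) sits centred between the fingers, with the bar along the image's vertical axis. Closing gently.

Request:
{"op": "move_arm", "data": {"deltas": [[0, 0, 0, 0, 60], [0, 0, 0, 0, 30], [0, 0, 0, 0, 10], [0, 0, 0, 0, 10], [0, 0, 0, 0, 10], [0, 0, 0, 0, 10], [0, 0, 0, 0, 10], [0, 0, 0, 0, 10]], "force": 25}}

```text
t: 2.97
tcp_pos: [0.4363, 0.1275, 0.1085]
tool_rot: [0.109, 0.994, -0.0, 0.0]
force: [-0.6, -0.3, 4.4]
finger_gap: 0.264
```

Run:
```python
from h import *
s,y,M=state();print(s['tcp_pos'],y,s['force'],s['finger_gap'])
p0=s['tcp_pos'];g=y-np.pi/2
for a in(.05,.1,.15,.18):
    k=knob(g,a)-knob(g,0);print(a,step([0,0,0],y,k,y), .085+.155*np.sin(a))
```

```text
[0.4363379  0.12746938 0.10851794] 1.3521506829753225 [-0.55873261 -0.3097769   4.39156026] 0.26378913356556993
0.05 [ 0.0042 -0.     -0.0149 -0.    ] 0.09274677123695514
0.1 [ 0.0092 -0.     -0.0296 -0.    ] 0.10047417958025837
0.15 [ 0.015  0.    -0.044 -0.   ] 0.10816291053340789
0.18 [ 0.0187 -0.     -0.0525 -0.    ] 0.11274958388100276
```

Request:
{"op": "move_arm", "data": {"deltas": [[0.0015, 0, -0.006, 0, 10], [0.0035, 0, -0.013, 0, 10], [0.006, 0, -0.02, 0, 10], [0.0085, 0, -0.028, 0, 10], [0.0115, 0, -0.036, 0, 10], [0.0145, 0, -0.043, 0, 10], [0.0175, 0, -0.05, 0, 10], [0.0175, 0, -0.05, 0, 10]]}}

```text
t: 3.63
tcp_pos: [0.4294, 0.1291, 0.1288]
tool_rot: [0.109, 0.994, 0.0, 0.0]
force: [1.3, -0.0, -1.5]
finger_gap: 0.267
```

Run:
```python
from h import *
from station import manip
s,y,M=state();print(s['tcp_pos'],y,s['force'],s['finger_gap'])
for n in["wrist","side"]:
    c=manip.get_calibration(n);p,d=manip.snapshot(n)
    np.savez(f"pics/{n}3.npz",p=p,d=d,**{k:np.array(v) for k,v in c.items()})
    cv2.imwrite(f'pics/{n}3.png',p[:,:,::-1])
z=load('pics/side3.npz');print(blobs(z,'red'))
cv2.imwrite('pics/d.png',cv2.resize(z['p'][210:400,210:400,::-1],None,fx=3.15,fy=3.15,interpolation=2))
```

```text
[0.42939234 0.1291155  0.12883341] 1.352116568115848 [ 1.34951928 -0.03536335 -1.48563887] 0.2673834007076549
[(array([ 0,  0, 17,  6, 93], dtype=int32), array([7.8, 2.3])), (array([298, 229,   4,  10,  24], dtype=int32), array([299.9, 233. ]))]
```

View pics/wrist3.png

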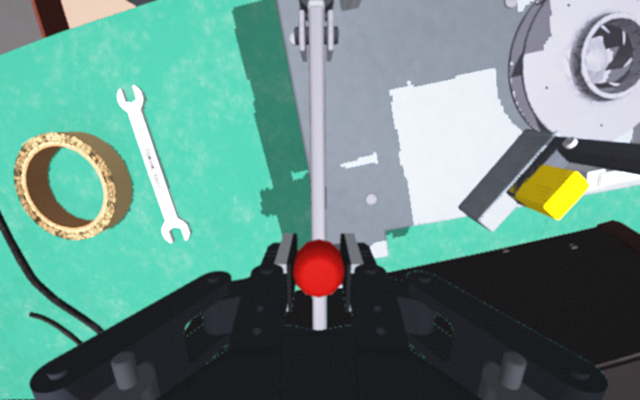

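View pics/d.png

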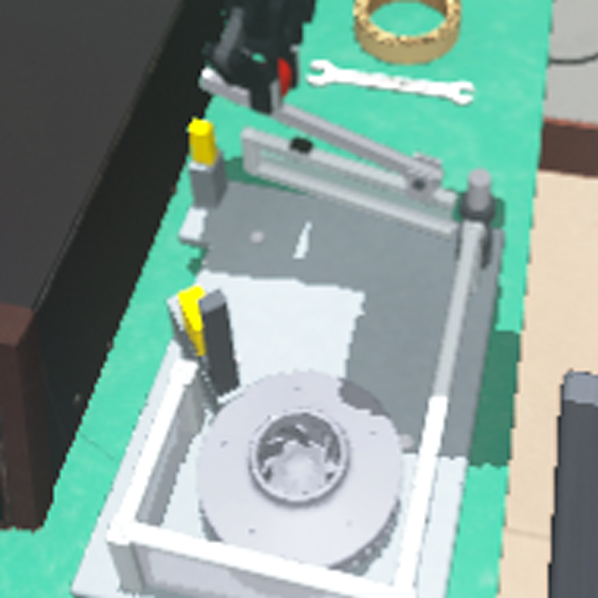

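Run:
```python
import numpy as np
r=.1543/.4
for f in np.arange(.05,.41,.05): print(round(f,2),round(r*(1-np.cos(f)),4),round(r*np.sin(f),4),-round(f/.5,3))
```

```text
0.05 0.0005 0.0193 -0.1
0.1 0.0019 0.0385 -0.2
0.15 0.0043 0.0576 -0.3
0.2 0.0077 0.0766 -0.4
0.25 0.012 0.0954 -0.5
0.3 0.0172 0.114 -0.6
0.35 0.0234 0.1323 -0.7
0.4 0.0305 0.1502 -0.8
```

Request:
{"op": "move_arm", "data": {"deltas": [[0.0005, 0.019, 0, -0.1, 10], [0.002, 0.0385, 0, -0.2, 10], [0.0045, 0.0575, 0, -0.3, 10], [0.0075, 0.0765, 0, -0.4, 10], [0.012, 0.0955, 0, -0.5, 10], [0.017, 0.114, 0, -0.6, 10], [0.0235, 0.132, 0, -0.7, 10], [0.0305, 0.15, 0, -0.8, 10]]}}

```text
t: 4.4
tcp_pos: [0.4301, 0.1905, 0.128]
tool_rot: [-0.092, 0.996, -0.0, -0.001]
force: [0.3, -1.0, -2.2]
finger_gap: 0.265
```

```bash
cat > st.py <<'E'
from h import *
s,y,M=state();d=s['tcp_pos'][:2]-HINGE
u=np.array([np.cos(y),np.sin(y)])
print(s['t'],s['tcp_pos'].round(4),'yaw-g %.4f'%(y-np.pi/2),'ang %.4f r %.4f'%(np.arctan2(d[1],d[0]),np.hypot(*d)),'F',s['force'].round(2),'Ftan %.2f Frad %.2f'%(s['force'][:2]@u,s['force'][:2]@[u[1],-u[0]]),s['ft_torque'].round(2),s['finger_gap'].round(3))
E
python3 st.py
```

```text
Traceback (most recent call last):
  File "st.py", line 4, in <module>
    print(s['t'],s['tcp_pos'].round(4),'yaw-g %.4f'%(y-np.pi/2),'ang %.4f r %.4f'%(np.arctan2(d[1],d[0]),np.hypot(*d)),'F',s['force'].round(2),'Ftan %.2f Frad %.2f'%(s['force'][:2]@u,s['force'][:2]@[u[1],-u[0]]),s['ft_torque'].round(2),s['finger_gap'].round(3))
                                                                                                                                                                                                                                            ^^^^^^^^^^^^^^^^^^^^^
AttributeError: 'float' object has no attribute 'round'
```

Request:
{"op": "move_arm", "data": {"deltas": [[0.0005, 0.019, 0, -0.1, 10], [0.002, 0.0385, 0, -0.2, 10], [0.0045, 0.0575, 0, -0.3, 10], [0.0075, 0.0765, 0, -0.4, 10], [0.012, 0.0955, 0, -0.5, 10], [0.017, 0.114, 0, -0.6, 10], [0.0235, 0.132, 0, -0.7, 10], [0.0305, 0.15, 0, -0.8, 10]]}}

```text
t: 5.07
tcp_pos: [0.4064, 0.2469, 0.1277]
tool_rot: [-0.288, 0.958, -0.0, -0.002]
force: [0.1, -1.3, -2.7]
finger_gap: 0.27
```

```bash
sed -i "s/s\['finger_gap'\].round(3)/s['finger_gap']/" st.py; python3 st.py
```

```text
5.0667 [0.4064 0.2469 0.1277] yaw-g 0.5843 ang 0.5829 r 0.1528 F [ 0.12 -1.34 -2.66] Ftan -1.19 Frad -0.64 [-0.14 -0.14  0.06] 0.2699092194548841
```

```bash
python3 - <<'E'
from h import *
from station import manip
for n in["wrist"]:
    c=manip.get_calibration(n);p,d=manip.snapshot(n)
    np.savez(f"pics/{n}4.npz",p=p,d=d,**{k:np.array(v) for k,v in c.items()})
    cv2.imwrite(f'pics/{n}4.png',cv2.resize(p[150:350,250:500,::-1],None,fx=3,fy=3,interpolation=2))
E
python3 st.py
```

```text
5.1167 [0.4056 0.2478 0.1278] yaw-g 0.5864 ang 0.5904 r 0.1527 F [-0.41 -0.22 -2.24] Ftan 0.04 Frad -0.46 [ 0.   -0.11  0.15] 0.26119576986091775
```

View pics/wrist4.png

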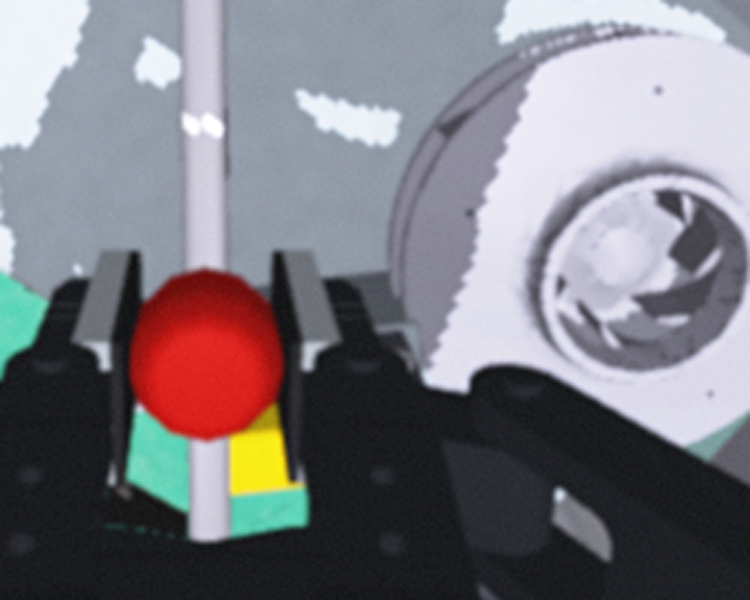

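Request:
{"op": "move_arm", "data": {"deltas": [[0.0001, 0.006, 0, -0.032, 10], [0.0002, 0.012, 0, -0.063, 10], [0.0005, 0.0185, 0, -0.097, 10], [0.001, 0.0245, 0, -0.129, 10], [0.0014, 0.0305, 0, -0.16, 10], [0.002, 0.037, 0, -0.194, 10], [0.0025, 0.0425, 0, -0.223, 10], [0.0027, 0.0455, 0, -0.24, 10]]}}

```text
t: 5.78
tcp_pos: [0.3952, 0.2613, 0.1279]
tool_rot: [-0.344, 0.939, -0.0, -0.002]
force: [-3.5, -4.0, -3.9]
finger_gap: 0.268
```

```bash
python3 st.py
```

```text
5.7833 [0.3952 0.2613 0.1279] yaw-g 0.7027 ang 0.7020 r 0.1525 F [-3.53 -4.   -3.91] Ftan -0.77 Frad -5.29 [-0.55  0.36  0.08] 0.26805584173090163
```

Request:
{"op": "move_arm", "data": {"deltas": [[0.001, 0.0015, 0, -0.008, 10], [0.002, 0.003, 0, -0.016, 10], [0.0025, 0.0045, 0, -0.024, 10], [0.0025, 0.006, 0, -0.032, 10], [0.0026, 0.0075, 0, -0.04, 10], [0.0027, 0.009, 0, -0.048, 10], [0.0027, 0.0105, 0, -0.055, 10], [0.0028, 0.0115, 0, -0.06, 10]]}}

```text
t: 6.45
tcp_pos: [0.3924, 0.2642, 0.1281]
tool_rot: [-0.358, 0.934, -0.0, -0.001]
force: [-3.1, -4.3, -5.0]
finger_gap: 0.265
```

```bash
python3 st.py
```

```text
6.45 [0.3924 0.2642 0.1281] yaw-g 0.7314 ang 0.7289 r 0.1523 F [-3.1  -4.26 -4.97] Ftan -1.10 Frad -5.15 [-0.54  0.44  0.01] 0.26460168156404806
```

Request:
{"op": "move_arm", "data": {"deltas": [[0.002, 0, 0, 0, 10], [0.004, 0, 0, 0, 10], [0.006, 0, 0, 0, 10], [0.006, 0, 0, 0, 10], [0.006, 0, 0, 0, 10], [0.006, 0, 0, 0, 10], [0.006, 0, 0, 0, 10], [0.006, 0, 0, 0, 10]]}}

```text
t: 7.12
tcp_pos: [0.3925, 0.2635, 0.1287]
tool_rot: [-0.357, 0.934, 0.0, 0.002]
force: [1.4, 2.2, -2.0]
finger_gap: 0.266
```

```bash
python3 st.py
python3 - <<'E'
from h import *
from station import manip
for n in["wrist","side","scene"]:
    c=manip.get_calibration(n);p,d=manip.snapshot(n)
    np.savez(f"pics/{n}5.npz",p=p,d=d,**{k:np.array(v) for k,v in c.items()})
cv2.imwrite('pics/e.png',cv2.resize(load('pics/side5.npz')['p'][210:400,210:400,::-1],None,fx=3.15,fy=3.15,interpolation=2))
cv2.imwrite('pics/f.png',cv2.resize(load('pics/scene5.npz')['p'][80:220,310:460,::-1],None,fx=4.2,fy=4.2,interpolation=2))
E
```

```text
7.1167 [0.3925 0.2635 0.1287] yaw-g 0.7308 ang 0.7248 r 0.1519 F [ 1.44  2.23 -2.03] Ftan 0.70 Frad 2.56 [ 0.29 -0.15 -0.01] 0.26598547200359834
```

View pics/e.png

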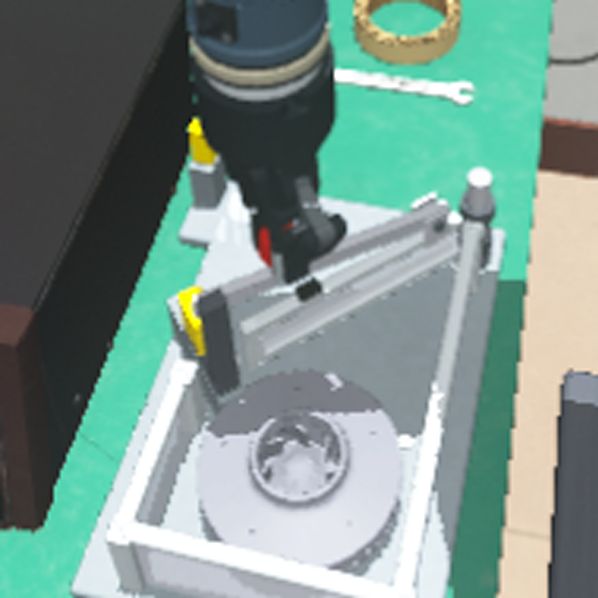

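View pics/f.png

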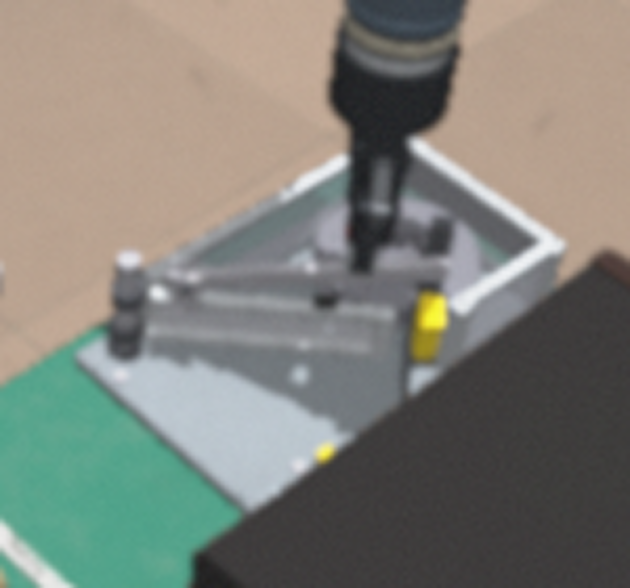

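The bar is just short of the stop, so I'll creep from here. Contact is expected at a gate angle of about 0.77; it's now about 0.73.

Request:
{"op": "move_arm", "data": {"deltas": [[-0.0005, 0.0015, 0, -0.008, 10], [-0.001, 0.003, 0, -0.016, 10], [-0.001, 0.0045, 0, -0.024, 10], [-0.001, 0.006, 0, -0.032, 10], [-0.001, 0.007, 0, -0.036, 10], [-0.001, 0.0075, 0, -0.04, 10], [-0.001, 0.0075, 0, -0.04, 10], [-0.001, 0.0075, 0, -0.04, 10]]}}

```text
t: 7.93
tcp_pos: [0.3903, 0.2659, 0.1286]
tool_rot: [-0.367, 0.93, 0.0, 0.001]
force: [4.3, 3.4, 0.4]
finger_gap: 0.267
```

```bash
python3 st.py
```

```text
7.9333 [0.3903 0.2659 0.1286] yaw-g 0.7511 ang 0.7458 r 0.1519 F [4.29 3.36 0.41] Ftan -0.47 Frad 5.43 [ 0.67 -0.66 -0.02] 0.2667780257988927
```

Request:
{"op": "move_arm", "data": {"deltas": [[-0.001, 0.001, 0, -0.004, 10], [-0.002, 0.002, 0, -0.008, 10], [-0.002, 0.003, 0, -0.016, 10], [-0.002, 0.003, 0, -0.016, 10], [-0.002, 0.003, 0, -0.016, 10], [-0.002, 0.003, 0, -0.016, 10], [-0.002, 0.003, 0, -0.016, 10], [-0.002, 0.003, 0, -0.016, 10]]}}

```text
t: 8.6
tcp_pos: [0.3894, 0.267, 0.1283]
tool_rot: [-0.371, 0.929, 0.0, 0.0]
force: [2.9, 4.1, -0.1]
finger_gap: 0.264
```

```bash
python3 st.py
```

```text
8.6 [0.3894 0.267  0.1283] yaw-g 0.7591 ang 0.7553 r 0.1519 F [ 2.89  4.1  -0.08] Ftan 0.98 Frad 4.92 [ 0.7  -0.61  0.06] 0.2639700466222842
```

Request:
{"op": "move_arm", "data": {"deltas": [[-0.001, 0.001, 0, -0.004, 10], [-0.002, 0.002, 0, -0.008, 10], [-0.002, 0.003, 0, -0.016, 10], [-0.002, 0.003, 0, -0.016, 10], [-0.002, 0.003, 0, -0.016, 10], [-0.002, 0.003, 0, -0.016, 10], [-0.002, 0.003, 0, -0.016, 10], [-0.002, 0.003, 0, -0.016, 10]]}}

```text
t: 9.27
tcp_pos: [0.389, 0.2675, 0.1282]
tool_rot: [-0.374, 0.927, -0.001, -0.0]
force: [4.4, -2.4, 0.1]
finger_gap: 0.266
```

```bash
python3 st.py
```

```text
9.2667 [0.389  0.2675 0.1282] yaw-g 0.7675 ang 0.7601 r 0.1520 F [ 4.35 -2.44  0.07] Ftan -4.78 Frad 1.44 [-0.29 -0.77 -0.11] 0.266434652007105
```

Contact felt: about 4.8 N tangential at the knob, so about 3.7 N at the tip. I'll back off a hair and start lowering along the bar's arc.

Request:
{"op": "move_arm", "data": {"deltas": [[0, -0.001, 0, 0, 10], [-0.002, -0.001, 0.004, 0, 10], [-0.0035, -0.001, 0.008, 0, 10], [-0.0055, -0.001, 0.013, 0, 10], [-0.007, -0.001, 0.018, 0, 10], [-0.0085, -0.001, 0.022, 0, 10], [-0.009, -0.001, 0.024, 0, 10], [-0.009, -0.001, 0.024, 0, 10]]}}

```text
t: 9.93
tcp_pos: [0.3917, 0.2702, 0.1183]
tool_rot: [-0.374, 0.927, -0.0, -0.0]
force: [3.9, -3.3, 0.3]
finger_gap: 0.268
```

```bash
python3 st.py
```

```text
9.9333 [0.3917 0.2702 0.1183] yaw-g 0.7676 ang 0.7602 r 0.1558 F [ 3.88 -3.3   0.34] Ftan -5.07 Frad 0.50 [-0.59 -0.51 -0.05] 0.26777990140748786
```

Request:
{"op": "move_arm", "data": {"deltas": [[0, -0.001, 0, 0, 10], [-0.001, -0.001, 0.003, 0, 10], [-0.002, -0.001, 0.006, 0, 10], [-0.003, -0.001, 0.009, 0, 10], [-0.004, -0.001, 0.012, 0, 10], [-0.004, -0.001, 0.012, 0, 10], [-0.004, -0.001, 0.012, 0, 10], [-0.004, -0.001, 0.012, 0, 10]]}}

```text
t: 10.6
tcp_pos: [0.3928, 0.2712, 0.1135]
tool_rot: [-0.374, 0.927, 0.0, -0.001]
force: [4.3, -1.3, -0.5]
finger_gap: 0.267
```

```bash
python3 st.py
```

```text
10.6 [0.3928 0.2712 0.1135] yaw-g 0.7671 ang 0.7600 r 0.1573 F [ 4.25 -1.31 -0.47] Ftan -3.89 Frad 2.15 [-0.32 -0.33 -0.04] 0.26655464542916657
```

Request:
{"op": "move_arm", "data": {"deltas": [[0, -0.0005, 0, 0, 10], [-0.001, -0.001, 0.003, 0, 10], [-0.002, -0.001, 0.005, 0, 10], [-0.003, -0.001, 0.007, 0, 10], [-0.003, -0.001, 0.009, 0, 10], [-0.0035, -0.001, 0.011, 0, 10], [-0.0035, -0.001, 0.011, 0, 10], [-0.0035, -0.001, 0.011, 0, 10]]}}

```text
t: 11.27
tcp_pos: [0.3939, 0.2719, 0.1093]
tool_rot: [-0.374, 0.927, 0.0, -0.001]
force: [-0.2, 1.0, 0.7]
finger_gap: 0.268
```

```bash
python3 st.py
```

```text
11.2667 [0.3939 0.2719 0.1093] yaw-g 0.7672 ang 0.7584 r 0.1586 F [-0.24  0.99  0.66] Ftan 0.88 Frad 0.51 [-0.15  0.18 -0.08] 0.26760074393252326
```

Request:
{"op": "move_arm", "data": {"deltas": [[0, 0, 0.001, 0, 10], [0, 0, 0.0015, 0, 10], [0, 0, 0.0015, 0, 10], [0, 0, 0.0015, 0, 32], [0, 0, 0.0015, 0, 40], [0, 0, 0.0015, 0, 60], [0, 0, 0.0015, 0, 80], [0, 0, 0.0015, 0, 80]]}}

```text
t: 11.93
tcp_pos: [0.3948, 0.272, 0.109]
tool_rot: [-0.374, 0.927, -0.0, 0.0]
force: [0.7, 0.1, 0.0]
finger_gap: 0.797
```

```bash
python3 st.py
python3 - <<'E'
from h import *
from station import manip
for n in["wrist","side"]:
    c=manip.get_calibration(n);p,d=manip.snapshot(n)
    np.savez(f"pics/{n}6.npz",p=p,d=d,**{k:np.array(v) for k,v in c.items()})
    cv2.imwrite(f'pics/{n}6.png',p[:,:,::-1])
E
```

```text
11.9333 [0.3948 0.272  0.109 ] yaw-g 0.7672 ang 0.7552 r 0.1593 F [0.74 0.1  0.02] Ftan -0.45 Frad 0.60 [ 0.01  0.02 -0.04] 0.7967438310862082
```

View pics/wrist6.png

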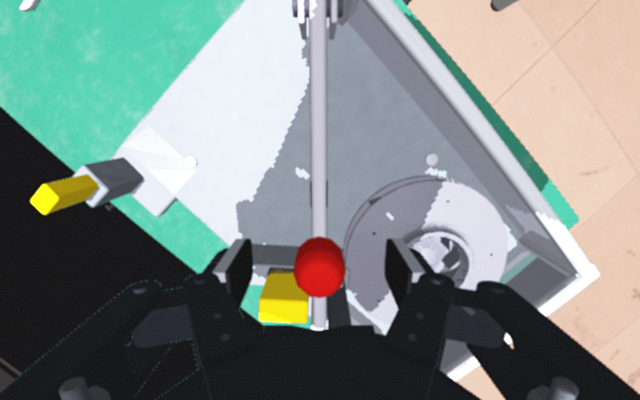

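Released: the knob at (319,267) is free of both pads, and the bar lies between the yellow lip (285,300) and the dark stop (340,310). Now straight up.

Request:
{"op": "move_arm", "data": {"deltas": [[0, 0, -0.01, 0, 80], [0, 0, -0.03, 0, 80], [0, 0, -0.07, 0, 80], [0, 0, -0.12, 0, 80], [0, 0, -0.17, 0, 80], [0, 0, -0.2, 0, 80], [0, 0, -0.22, 0, 80], [0, 0, -0.22, 0, 80]]}}

```text
t: 12.7
tcp_pos: [0.3956, 0.2724, 0.199]
tool_rot: [-0.374, 0.927, -0.0, 0.002]
force: [0.4, 0.6, 0.2]
finger_gap: 0.798
```

```bash
python3 st.py
python3 - <<'E'
from h import *
from station import manip
for n in["wrist","side"]:
    c=manip.get_calibration(n);p,d=manip.snapshot(n)
    np.savez(f"pics/{n}7.npz",p=p,d=d,**{k:np.array(v) for k,v in c.items()})
    cv2.imwrite(f'pics/{n}7.png',p[:,:,::-1])
W=load('pics/wrist7.npz');D=load('pics/side7.npz');print(blobs(W,'red'),blobs(D,'red'))
r=blobs(W,'red')[0][1];P=plane(W,r,.12);d=P[:2]-HINGE;print(P,np.hypot(*d),np.arctan2(d[1],d[0]))
try: print(tri(W,r,D,blobs(D,'red')[-1][1]))
except Exception as e: print(e)
cv2.imwrite('pics/g.png',cv2.resize(D['p'][210:400,210:400,::-1],None,fx=3.15,fy=3.15,interpolation=2))
E
```

```text
12.7 [0.3956 0.2724 0.199 ] yaw-g 0.7673 ang 0.7537 r 0.1601 F [0.43 0.57 0.17] Ftan 0.11 Frad 0.71 [ 0.03 -0.05 -0.  ] 0.7978845152560657
[(array([305, 193,  29,  32, 753], dtype=int32), array([319.1, 209.2]))] [(array([ 0,  0, 17,  6, 92], dtype=int32), array([7.7, 2.3])), (array([292, 290,  11,  14, 121], dtype=int32), array([296.5, 296.2]))]
[0.39363342 0.27136677 0.12      ] 0.1580299253460956 0.7573543214480123
(array([0.39510017, 0.27285085, 0.11304966]), np.float64(0.00012503118244143439))
```

View pics/wrist7.png

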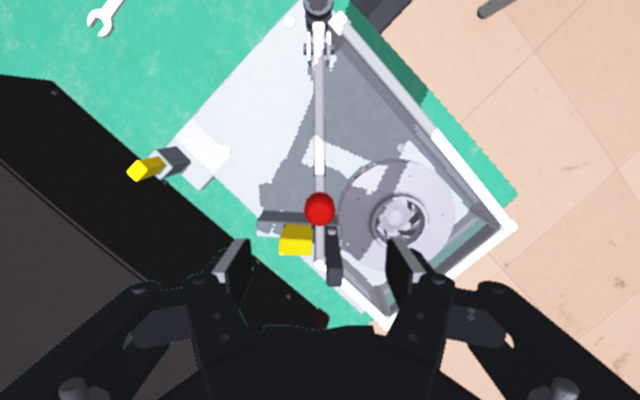

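View pics/g.png

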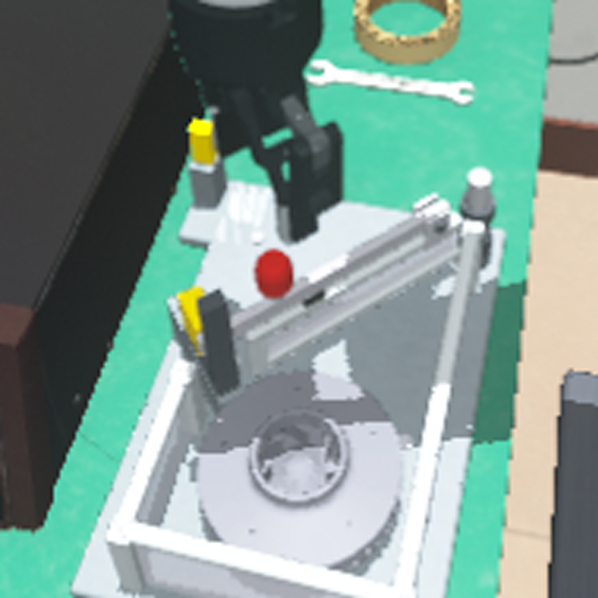

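The side view shows the bar lying flat on the gate, and the wrist view shows it between lip and stop. The knob is at about 113 mm, and the bystanders in these views haven't moved. Handing in.

```bash
python3 -c "
from station import manip
print(manip.sign_off())"
```

```text
the job is handed in; nothing more can be done
None
```

The gate is shut and, by my last checks, the bar is fully down in the strike's slot. I handed the job in at about 12.8 s of the 42 s allowed; it gave no verdict.

**What I did:** I found the hinge, knob, catch and strike in the camera images and gripped the knob at 25 N. I lifted the bar so its tip was at about 111 mm, cleared the catch and swung the gate about 0.97 rad. I then crept forward until the bar met the stop, at about 5 N on the knob (about 4 N at the tip). Last, I lowered the bar along its arc, let go and backed straight up.

**Last checks:**
- **Bar in the slot:** The wrist picture shows the bar between the yellow lip and the dark stop, and the side picture shows it lying flat on the gate.
- **Knob height:** Two views put it at about 113 mm against 116 mm nominal. That 3 mm difference is about the measuring error.
- **Gate angle:** It measured about 0.757 rad, which puts the bar tip roughly 10 mm from the strike foot; the limit is 20 mm.
- **Robot clear:** The open fingers were well above the knob, and the wrist force was near zero.
- **Bystanders:** The tape and spanner looked unmoved in the last side view. I did not look at the bin and marker again at the end, but the arm never went near them.

**What disagreed:** Sideways pull along the bar reached about 5 N while swinging, because my hinge position was 1–2 mm off. I reduced it by shifting the tool slightly. I never measured the contact force at the bar tip directly; I only inferred it from the wrist reading at the end of each move.

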